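# Slide the straightedge off the cutting board and lay it on its rests

### The arm

A 6-joint arm with a two-finger parallel gripper is mounted at the origin on the work surface. World frame = base frame: x ahead of the robot, y to its left, z up, the work surface at z = 0. Lengths are in m, angles in rad, forces in N, time in s.
With the tool pointing down it reaches from about 0.3 to 0.875 m from the base axis. Payload 6.4 kg.
Tool frame: the origin (TCP) lies midway between the tips of the shut fingers; the grasp point (between the pads) lies ctrl.grip_point_offset behind it (ctrl.grip_point_offset is the distance from the TCP to the grasp point, in m); z points along the fingers, y is the direction in which the jaws open and shut (so a half turn about z gives the same grasp; the last joint's range is limited). The gripper opens to 85 mm and grips with 20 to 120 N. Pads are 22 mm wide; open, the fingers measure 114 mm over their backs; the gripper's body (76 mm by 85 mm) begins 54 mm behind the grasp point. The pads swing forward as they close: fully open they stand 13 mm farther back than shut.
Start: joints at [-0.206, 0.181, 1.607, -0, 1.354, -0.206], TCP at [0.575, 0, 0.231] pointing down, gripper open.
Joint ranges: [-2.99, 2.99], [-0.89, 2.07], [0.3, 2.58], [-1.14, 4.28], [0, 2.63], [-3.12, 3.12]. Speed limits (rad/s): [2.57, 2.57, 3.01, 3.14, 3.14, 3.14].

### API

Orientations are given as a unit quaternion [w, x, y, z].
In Python, from bench import ctrl, viewer gives the robot as it stands.
- The arm moves only by the shell command python3 -m handwheel 'ROWS' [OPENING]. ROWS is JSON, a list of rows, each an object with "travel": the shift along the tool's x, y, z as a fraction of full scale, a list of three; "dr": the turn, a rotation vector about the tool's x, y, z as a fraction of full scale, a list of three. A call has 1 to 20 rows; each row shifts and turns the pose as measured when the row begins, along the tool's axes as they then stand; what a row does not reach is not made up. Full scale, the value 1, is 150 mm for a shift and 30 degrees for a turn. A row lasts 1/12 s, in which the tool goes at most 41.7 mm and 7.16 degrees, less where a joint would pass 70% of its speed; a pose out of reach is approached as far as the arm can. A call with a number of a shift or a turn outside -1 to 1 is refused whole. A call with a gripper value outside its range is refused whole. OPENING is the opening, from -1 (shut) to 1 (fully open), set as the call begins (- or left out, the last holds). The fingers move at their own pace and stop on an object; the grip force is fixed at half the most. Time passes only in rows, so rows that do not move let the fingers close. It gives the time, the measured TCP pose, the force and the opening at its end, in the units of the state.
- ctrl.get_obs(): the state, without advancing time (a new reading comes with each control period).
- viewer.camera(name): name is "scene" or "side" or "wrist"; returns the picture (400x640x3 uint8, red, green, blue); there is no depth.
- viewer.get_calibration(name): a dict with "camera_matrix" (3x3 intrinsics, pixels), "R" (3x3) and "t" (3): a world point X has camera coordinates R X + t. Camera axes: x right, y down, z forward; pixel columns grow to the right and rows downward; lengths in m; the calibration is good to about 2 mm. A picture is of the moment at which its call begins: read the wrist's pose just before it. get_calibration takes no time and is no camera call; for the wrist camera it gives the pose at the moment of the call.
- ctrl.hand_in(): hands the job in, once; it reports no verdict.
The state is a dict: "time_s": time; "q": joint angles; "dq": joint speeds; "joint_efforts": joint torques, N m; "eef_pos": TCP position; "eef_rot": TCP orientation; "wrist_force": force on the tool from outside, world axes, zero at the start; "torque": the same for the moment, N m; "opening": opening from 0.0 (shut) to 1.0 (fully open).
Only numpy, scipy, OpenCV 4.12 (cv2) and the standard library are available. Lean on these libraries where they do the work, as an engineer would, in place of code of your own. Each camera call takes 0.05 s, during which the arm holds its last target. There are 200 camera calls.

### The job

Put the flat aluminium straightedge away: it lies sunk flush in the track of the cutting board, so slide it along the track until about 6 cm of it sticks out over the board's open end, pinch it there by its two long edges and lift it off without letting it fall to the table. Then lower it onto the two wooden rests, lying flat between their cheeks, centred lengthways and parallel to the line of the rests, set down rather than dropped, and let go. Leave the other things on the bench where they are.

Things in the scene. Friction and masses are not known exactly. Their poses are not given: they have to be found in the camera images.
- board: fixed plywood board 340 x 170 mm, 50 mm high; two flat grey guide strips 5 mm thick on it leave a 54 mm wide track along its centre line (x axis), track floor 50 mm and strip tops 55 mm above the bench. Origin: centre of its underside; x along the track to its open end (roughly world -y), z up. The far end, x = -170 mm, is closed by a 12 mm wide strip as high as the guides
- track_end (a point): middle of the track floor at the board's open end, where the board stops and drops sheer 50 mm to the bench; same axes as the board (x points out over the edge)
- straightedge: loose aluminium bar 200 (x) x 50 (y) x 5 mm, about 0.14 kg, scale ticks on top, ends alike. Origin: centre of its underside. Starts in the track, 20 to 80 mm short of the open end, 48 mm or more of bare track behind it; top flush with the guides, so its long edges are out of reach there. Slides freely when pushed at its rear end; tips off if its centre passes the open end
- rests: fixed wooden stand: base 120 x 100 x 8 mm, two cross bearers at x = +40 and -40 mm (16 mm thick along x), bearing surfaces 50 mm above the bench; at both ends of each a cheek 10 mm higher, 62 mm between cheeks (84 over the outside). Origin: centre of its underside; x: the line along which the straightedge must lie, either way round (ends stick out 50 mm); z up
- rests_seat (a point): point midway between the two bearers at the height of their bearing surfaces (50 mm above the bench), where the origin of the straightedge belongs; same axes as the rests
- spatula: bystander, not to be disturbed: filling knife lying flat, 210 mm long, beyond the gap between board and rests
- offcut: bystander, not to be disturbed: light wooden block 90 x 50 x 15 mm on the robot's side of the gap
- mug: bystander, not to be disturbed: white mug, 80 mm across, 90 mm high, beyond the rests
- jar: bystander, not to be disturbed: glass jar 72 mm across, 100 mm high, beyond the board
- tin: bystander, not to be disturbed: tin can 80 mm across, 110 mm high, beyond the board
- hammer: bystander, not to be disturbed: hammer lying flat, 270 mm long, on the robot's side of the rests
- weight: bystander, not to be disturbed: dark round bench weight with a knob, 60 mm across, 68 mm high, beyond the rests, towards the middle of the bench
Mind the look-alikes: they are no part of the job. Of the things shaped like the straightedge, the aluminium one is meant.

How it is judged:
On the way, in this order (a step that is already met when the one before it is completed fails the run):
1. the straightedge lies flat in the track with 30 to 95 mm of its length sticking out over the board's open end (x of straightedge in the frame of track_end between -0.07 and -0.005 m and y of straightedge in the frame of track_end between -0.006 and 0.006 m and z of straightedge in the frame of track_end between -0.004 and 0.004 m and angle between straightedge's own z axis and vertical below 0.06 rad), for 0.2 s.
2. it is pinched in the fingers and lifted at least 30 mm above the track (height (world z) of straightedge above 0.08 m and contact force between the fingers and straightedge above 1 N), for 0.2 s.
3. it is lowered over the rests to within 8 mm of the bearing surfaces, still held in the fingers (horizontal distance between straightedge and rests_seat below 0.04 m and z of straightedge in the frame of rests_seat below 0.008 m and contact force between the fingers and straightedge above 1 N), for 0.05 s.
At the end, for the whole second after the job is handed in: the straightedge lies still and flat on both bearers between the cheeks: its centre within 20 mm of the middle lengthways, 10 mm sideways and 4 mm in height, parallel to the rests' x axis within 0.15 rad and level within 0.05 rad, released (x of straightedge in the frame of rests_seat between -0.02 and 0.02 m and y of straightedge in the frame of rests_seat between -0.01 and 0.01 m and z of straightedge in the frame of rests_seat between -0.004 and 0.004 m and angle between the x axis of straightedge and the x axis of rests, either way round below 0.15 rad and angle between the z axis of straightedge and the z axis of rests, either way round below 0.05 rad and linear speed of straightedge below 0.02 m/s); the robot touches nothing.
It fails at once if the straightedge falls to the bench (its centre lower than 30 mm) (height (world z) of straightedge below 0.03 m).
It fails at once if a bystander is moved by more than 30 mm (distance of any of spatula, offcut, mug, jar, tin, hammer, weight from where it was at the start of the episode above 0.03 m).
It also fails if it takes over 56 s, if anything falls off the work surface, if the arm or the gripper's body presses on something with over 40 N, if the wrist force passes 120 N, or if a joint passes its speed limit or range.

## Working session

There is one attempt and no reset: what is moved stays moved. The work goes in short steps, Python scripts to look and compute and a shell command to move; the robot and the scene stay as the last step left them, time stands still between calls to the robot, and variables do not carry over. Pictures are saved under pics/ and viewed, about 8 in all and at most 12, crops included, and the job is handed in when it is done.

```bash
mkdir -p pics; ls; python3 - <<'E'
from bench import ctrl, viewer
import cv2,numpy as np
print(ctrl.get_obs(), ctrl.grip_point_offset)
for n in("scene","side"):
    im=viewer.camera(n); cv2.imwrite(f"pics/{n}0.png",im[:,:,::-1]); c=viewer.get_calibration(n); print(n,{k:np.round(v,4).tolist() for k,v in c.items()})
E
```

```text
pics
{'time_s': 0.0, 'q': array([-2.06303695e-01,  1.81543590e-01,  1.60802886e+00, -1.77974371e-05,
        1.35377946e+00, -2.06300733e-01]), 'dq': array([-7.61175868e-05, -4.71552388e-05, -5.67368954e-04, -3.33294092e-04,
        3.05092270e-04, -8.76264160e-04]), 'joint_efforts': array([ 3.41415571e-04, -4.44869328e+01, -3.51340663e+01, -2.51131587e-04,
        9.11703974e-03,  3.43231875e-05]), 'eef_pos': array([5.74441980e-01, 1.26500942e-04, 2.30372636e-01]), 'eef_rot': array([-7.31457483e-04,  7.07106195e-01,  7.07106820e-01, -4.88664113e-04]), 'wrist_force': array([0.51286543, 0.17946238, 0.59864915]), 'torque': array([-0.02078856, -0.11790846, -0.0057945 ]), 'opening': 0.9988944334370856} 0.0187
scene {'camera_matrix': [[373.782, 0.0, 322.0439], [0.0, 373.782, 201.7207], [0.0, 0.0, 1.0]], 'R': [[0.6525, 0.7577, 0.0122], [0.5664, -0.4769, -0.6721], [-0.5034, 0.4455, -0.7404]], 't': [-0.3117, -0.209, 1.3255]}
side {'camera_matrix': [[395.1535, 0.0, 321.5387], [0.0, 395.1535, 194.2332], [0.0, 0.0, 1.0]], 'R': [[-0.9999, -0.015, 0.0066], [-0.014, 0.5781, -0.8158], [0.0084, -0.8158, -0.5782]], 't': [0.4838, 0.0724, 1.049]}
```

View pics/scene0.png

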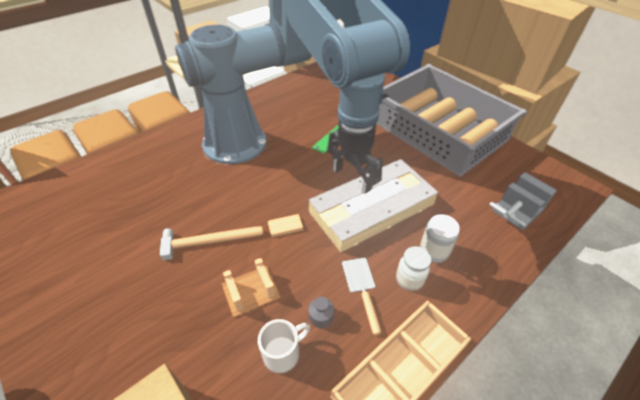

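View pics/side0.png

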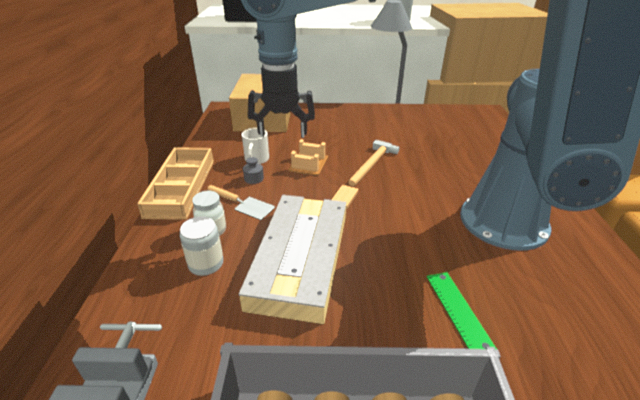

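The scene picture shows the board at (372,203), the rests at (250,285), the hammer at (215,238), the offcut at (285,226), the spatula at (363,290), the weight at (321,311) and the mug at (280,345). Two things could be taken for the straightedge: the silver bar in the track at side (297,245) and the green ruler at side (460,310). The spatula blade at side (255,208) is a weaker look-alike. I choose the silver bar in the track and check it in a close crop.

```bash
python3 - <<'E'
import cv2,numpy as np
a=cv2.imread("pics/side0.png"); b=cv2.imread("pics/scene0.png")
A=cv2.resize(a[185:325,235:355],None,fx=4,fy=4,interpolation=cv2.INTER_CUBIC) #480x560
B=cv2.resize(b[250:320,213:291],None,fx=4,fy=4,interpolation=cv2.INTER_CUBIC) #312x280
C=cv2.resize(a[130:180,285:333],None,fx=5.6,fy=5.6,interpolation=cv2.INTER_CUBIC)
o=np.zeros((560,800,3),np.uint8); o[:,:480]=A; o[:280,480:792]=B; o[280:560,480:480+C.shape[1]]=C[:280,:]
cv2.imwrite("pics/crop0.png",o)
E
cat > h.py <<'E'
import numpy as np
from bench import ctrl, viewer
def ray(n,uv,z,c=None):
    c=c or viewer.get_calibration(n); K,R,t=map(np.array,(c["camera_matrix"],c["R"],c["t"]))
    o=-R.T@t; d=R.T@np.linalg.solve(K,[uv[0],uv[1],1.]); return o+d*(z-o[2])/d[2]
def proj(n,X,c=None):
    c=c or viewer.get_calibration(n); p=np.array(c["camera_matrix"])@(np.array(c["R"])@X+np.array(c["t"])); return p[:2]/p[2]
E
```

```text
(no output)
```

View pics/crop0.png

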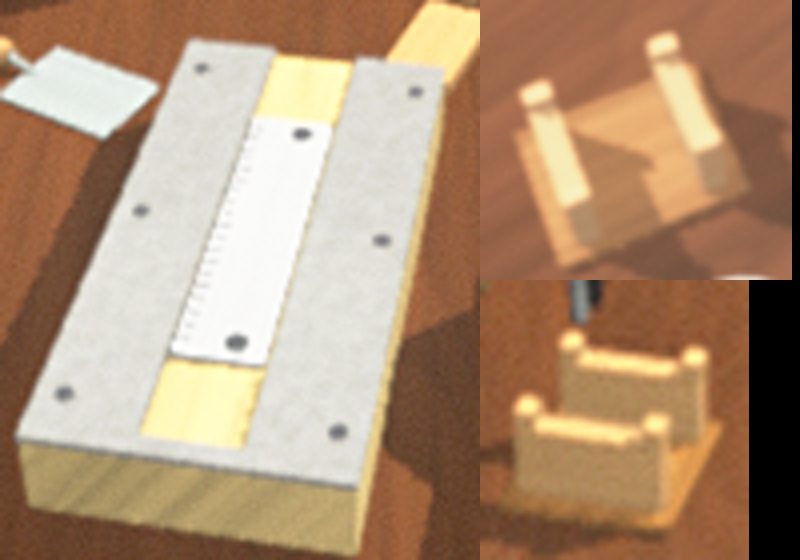

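The crop confirms it: a silver bar with ticks lies between grey guides, with front edge at crop (253..331,121) and rear edge at crop (170..265,362). It is not the green ruler. The rest cheeks are clear too.

```bash
python3 - <<'E'
from h import *
s=lambda x,y:(x/4+235-.4,y/4+185-.4)
P={k:ray("side",s(*v),.055) for k,v in dict(OL=(188,40),OR=(443,70),CL=(17,437),CR=(358,487),fl=(253,118),fr=(331,124),rl=(170,357),rr=(266,367),tOL=(274,50),tOR=(356,62),tCL=(140,434),tCR=(248,446)).items()}
for k,v in P.items(): print(k,v.round(4))
D=lambda a,b:round(float(np.linalg.norm(P[a]-P[b])),4)
print(D('OL','OR'),D('CL','CR'),D('OL','CL'),D('OR','CR'),'bar',D('fl','fr'),D('rl','rr'),D('fl','rl'),D('fr','rr'))
O=(P['OL']+P['OR'])/2;C=(P['CL']+P['CR'])/2;d=O-C;print('open',O,'closed',C,'yaw',np.degrees(np.arctan2(d[1],d[0])))
print('rear',(P['rl']+P['rr'])/2,'front',(P['fl']+P['fr'])/2)
r=lambda x,y:((x-480)/5.6+285-.4,(y-280)/5.6+130-.4)
Q=[ray("side",r(*v),.060) for v in ((572,338),(694,352),(529,403),(656,420))]
for q in Q: print(q.round(4))
print('rests',np.mean(Q,0),[np.linalg.norm(Q[i]-Q[j]).round(4) for i,j in((0,1),(2,3),(0,2),(1,3))])
d=(Q[0]+Q[1]-Q[2]-Q[3]);print(np.degrees(np.arctan2(d[1],d[0])))
r=lambda x,y:((x-480)/4+213-.4,y/4+250-.4)
Q=[ray("scene",r(*v),z) for v,z in (((537,92),.06),((663,44),.06),((578,195),.06),((706,145),.06))]
for q in Q: print('scene',q.round(4))
print(np.mean(Q,0))
c=viewer.get_calibration("wrist");print({k:np.round(v,4).tolist() for k,v in c.items()})
E
```

```text
OL [ 0.5906 -0.0315  0.055 ]
OR [ 0.4226 -0.0021  0.055 ]
CL [0.6415 0.3053 0.055 ]
CR [0.4744 0.3321 0.055 ]
fl [0.5422 0.0508 0.055 ]
fr [0.4937 0.0557 0.055 ]
rl [0.5723 0.2511 0.055 ]
rr [0.5224 0.257  0.055 ]
tOL [ 0.533  -0.0216  0.055 ]
tOR [ 0.479  -0.0095  0.055 ]
tCL [0.5816 0.3022 0.055 ]
tCR [0.5282 0.3086 0.055 ]
0.1705 0.1693 0.3407 0.3382 bar 0.0487 0.0503 0.2025 0.2033
open [ 0.50660253 -0.01682413  0.055     ] closed [0.55793705 0.31871635 0.055     ] yaw -98.69826664866032
rear [0.54734945 0.25403779 0.055     ] front [0.51795974 0.05326822 0.055     ]
[ 0.5563 -0.3338  0.06  ]
[ 0.4849 -0.3184  0.06  ]
[ 0.5757 -0.2559  0.06  ]
[ 0.5047 -0.2388  0.06  ]
rests [ 0.53037869 -0.28671963  0.06      ] [np.float64(0.073), np.float64(0.073), np.float64(0.0803), np.float64(0.0821)]
-103.98911221824727
scene [ 0.4825 -0.308   0.06  ]
scene [ 0.503  -0.2308  0.06  ]
scene [ 0.5566 -0.3256  0.06  ]
scene [ 0.5776 -0.2512  0.06  ]
[ 0.52991618 -0.2789104   0.06      ]
{'camera_matrix': [[304.2514, 0.0, 318.7618], [0.0, 304.2514, 199.3791], [0.0, 0.0, 1.0]], 'R': [[1.0, 0.0001, -0.0003], [0.0002, -0.9464, 0.323], [-0.0003, -0.323, -0.9464]], 't': [-0.5752, -0.0422, 0.3801]}
```

```bash
python3 -m handwheel '[{"travel":[0,0,0],"dr":[0,0,0.15]},{"travel":[0,0,0],"dr":[0,0,0.14]},{"travel":[0.2,-0.043,0],"dr":[0,0,0]},{"travel":[0.2,-0.043,0],"dr":[0,0,0]},{"travel":[0.2,-0.043,0],"dr":[0,0,0]},{"travel":[0.2,-0.043,0],"dr":[0,0,0]},{"travel":[0.2,-0.043,0],"dr":[0,0,0]},{"travel":[0.2,-0.043,0],"dr":[0,0,0]},{"travel":[0.2,-0.043,0],"dr":[0,0,0]},{"travel":[0.2,-0.043,0],"dr":[0,0,0]},{"travel":[0.2,-0.043,0],"dr":[0,0,0]},{"travel":[0,0,0],"dr":[0,0,0]}]' -1
cat > st.py <<'E'
from h import *; import sys
from scipy.spatial.transform import Rotation as R
o=ctrl.get_obs(); q=o["eef_rot"]; M=R.from_quat(q,scalar_first=True).as_matrix()
T=np.array([float(v) for v in sys.argv[1:4]]); tx=np.radians(float(sys.argv[4])) # target pos, tool-x yaw deg
X=np.array([np.cos(tx),np.sin(tx),0]);Z=np.array([0,0,-1.]);G=np.c_[X,np.cross(Z,X),Z]
print("t",round(o["time_s"],2),"pos",o["eef_pos"].round(4),"yawx",np.degrees(np.arctan2(M[1,0],M[0,0])).round(2),"F",o["wrist_force"].round(1),"open",round(o["opening"],3))
print("travel",(M.T@(T-o["eef_pos"])/.15).round(3),"dr",(R.from_matrix(M.T@G).as_rotvec(degrees=True)/30).round(3))
E
python3 st.py .551 .279 .052 81.3
```

```text
time_s: 1.1
eef_pos: [0.5566, 0.2853, 0.2238]
eef_rot: [-0.004, 0.764, 0.645, -0.005]
wrist_force: [0.2, 0.4, 0.2]
opening: -0.004
t 1.1 pos [0.5566 0.2853 0.2238] yawx 80.41 F [0.2 0.4 0.2] open -0.004
travel [-0.045 -0.016  1.146] dr [-0.023  0.004 -0.03 ]
```

```bash
python3 -m handwheel '[{"travel":[-0.045,-0.016,0.1],"dr":[-0.023,0.004,-0.03]},{"travel":[0,0,0.2],"dr":[0,0,0]},{"travel":[0,0,0.2],"dr":[0,0,0]},{"travel":[0,0,0.2],"dr":[0,0,0]},{"travel":[0,0,0.05],"dr":[0,0,0]},{"travel":[0,0,0],"dr":[0,0,0]}]'
python3 st.py .551 .279 .052 81.3
python3 - <<'E'
from h import *; import cv2
for n in("wrist","side"):
    c=viewer.get_calibration(n); im=viewer.camera(n); np.save(f"pics/{n}1.npy",im); 
    print(n,proj(n,np.array([.5473,.254,.055])),proj(n,np.array([.518,.0533,.055])))
    if n=="wrist": cv2.imwrite("pics/w1.png",im[:,:,::-1])
E
```

```text
time_s: 1.6
eef_pos: [0.5525, 0.2807, 0.1079]
eef_rot: [0.001, 0.756, 0.654, 0.001]
wrist_force: [0.0, -0.2, 0.1]
opening: 0.002
t 1.6 pos [0.5525 0.2807 0.1079] yawx 81.71 F [ 0.  -0.2  0.1] open 0.002
travel [-0.012 -0.009  0.372] dr [0.004 0.    0.014]
wrist [315.64781544 255.45928677] [316.27331126 446.40495912]
side [289.08716359 275.08272877] [307.5614208  214.85606125]
```

View pics/w1.png

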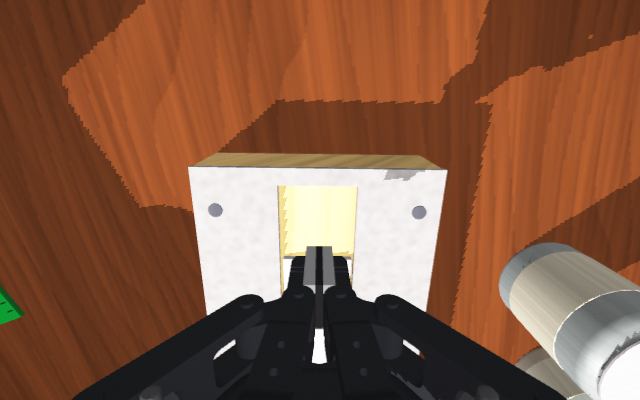

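The wrist picture shows the bar's rear edge at row 257 (predicted 255), the track spanning columns 280 to 356, and the tip over bare track. I go down into the track and push.

```bash
python3 -m handwheel '[{"travel":[0,0,0.15],"dr":[0,0,-0]},{"travel":[0,0,0.13],"dr":[0.004,0,0.014]},{"travel":[0,0,0.06],"dr":[0,0,0]},{"travel":[0,0,0.02],"dr":[0,0,0]},{"travel":[0,0,0],"dr":[0,0,0]}]'
python3 st.py .551 .279 .052 81.3;python3 st.py .5294 .1324 .052 81.3
```

```text
time_s: 2.12
eef_pos: [0.5622, 0.2826, 0.0659]
eef_rot: [0.004, 0.759, 0.651, 0.009]
wrist_force: [0.3, 0.1, 1.3]
opening: 0.001
t 2.12 pos [0.5622 0.2826 0.0659] yawx 81.26 F [0.3 0.1 1.3] open 0.001
travel [-0.036 -0.072  0.091] dr [ 0.036 -0.016 -0.002]
t 2.12 pos [0.5622 0.2826 0.0659] yawx 81.26 F [0.3 0.1 1.3] open 0.001
travel [-1.024 -0.066  0.083] dr [ 0.036 -0.016 -0.002]
```

```bash
python3 -m handwheel '[{"travel":[-0.03,-0.065,0],"dr":[0.036,-0.016,0]},{"travel":[0,0,0],"dr":[0,0,0]}]'
python3 st.py .552 .279 .052 81.3
```

```text
time_s: 2.28
eef_pos: [0.5527, 0.2798, 0.0684]
eef_rot: [0.0, 0.759, 0.651, 0.001]
wrist_force: [-0.3, 1.0, 0.5]
opening: 0.0
t 2.28 pos [0.5527 0.2798 0.0684] yawx 81.26 F [-0.3  1.   0.5] open 0.0
travel [-0.006 -0.004  0.109] dr [ 0.002 -0.001 -0.001]
```

```bash
python3 -m handwheel '[{"travel":[0,0,0.05],"dr":[0,0,0]},{"travel":[0,0,0.05],"dr":[0,0,0]},{"travel":[0,0,0],"dr":[0,0,0]}]'
python3 st.py .552 .279 .052 81.3
```

```text
time_s: 2.53
eef_pos: [0.5543, 0.2804, 0.0556]
eef_rot: [0.001, 0.759, 0.651, 0.003]
wrist_force: [-0.6, 0.2, -0.7]
opening: -0.001
t 2.53 pos [0.5543 0.2804 0.0556] yawx 81.28 F [-0.6  0.2 -0.7] open -0.001
travel [-0.012 -0.014  0.024] dr [ 0.011 -0.005 -0.001]
```

```bash
python3 -m handwheel '[{"travel":[-0.012,-0.014,0.025],"dr":[0.011,-0.005,0]},{"travel":[0,0,0],"dr":[0,0,0]}]'
python3 st.py .552 .279 .052 81.3; python3 st.py .530 .1324 .052 81.3
```

```text
time_s: 2.7
eef_pos: [0.5516, 0.2788, 0.051]
eef_rot: [-0.0, 0.759, 0.651, -0.0]
wrist_force: [-0.4, -0.5, -0.5]
opening: -0.003
t 2.7 pos [0.5516 0.2788 0.051 ] yawx 81.29 F [-0.4 -0.5 -0.5] open -0.003
travel [ 0.002  0.002 -0.006] dr [-0.002  0.001 -0.   ]
t 2.7 pos [0.5516 0.2788 0.051 ] yawx 81.29 F [-0.4 -0.5 -0.5] open -0.003
travel [-0.987  0.005 -0.006] dr [-0.002  0.001 -0.   ]
```

```bash
python3 -m handwheel '[{"travel":[-0.04,0,-0.006],"dr":[0,0,0]},{"travel":[-0.05,0,0],"dr":[0,0,0]},{"travel":[-0.05,0,0],"dr":[0,0,0]},{"travel":[-0.05,0,0],"dr":[0,0,0]},{"travel":[-0.05,0,0],"dr":[0,0,0]},{"travel":[-0.05,0,0],"dr":[0,0,0]}]'
python3 st.py .530 .1324 .052 81.3
```

```text
time_s: 3.2
eef_pos: [0.5443, 0.2328, 0.0518]
eef_rot: [-0.0, 0.758, 0.652, -0.0]
wrist_force: [-0.0, 1.1, -1.0]
opening: -0.005
t 3.2 pos [0.5443 0.2328 0.0518] yawx 81.36 F [-0.   1.1 -1. ] open -0.005
travel [-0.676  0.006 -0.002] dr [-0.002 -0.     0.002]
```

Contact and push are smooth (about 1 N). I continue, then check.

```bash
python3 -m handwheel '[{"travel":[-0.05,0.003,-0.002],"dr":[0,0,0]},{"travel":[-0.05,0,0],"dr":[0,0,0]},{"travel":[-0.05,0,0],"dr":[0,0,0]},{"travel":[-0.05,0,0],"dr":[0,0,0]},{"travel":[-0.05,0,0],"dr":[0,0,0]},{"travel":[-0.05,0,0],"dr":[0,0,0]},{"travel":[-0.05,0,0],"dr":[0,0,0]},{"travel":[-0.04,0,0],"dr":[0,0,0]},{"travel":[-0.03,0,0],"dr":[0,0,0]},{"travel":[0,0,0],"dr":[0,0,0]}]'
python3 st.py .530 .1324 .052 81.3
python3 - <<'E'
from h import *; import cv2
im=viewer.camera("side"); cv2.imwrite("pics/s2.png",cv2.resize(im[160:320,230:390,::-1],None,fx=3.75,fy=3.75,interpolation=cv2.INTER_CUBIC))
E
```

```text
time_s: 4.03
eef_pos: [0.5344, 0.1617, 0.0529]
eef_rot: [-0.0, 0.759, 0.651, 0.0]
wrist_force: [0.3, 2.0, 1.4]
opening: -0.004
t 4.03 pos [0.5344 0.1617 0.0529] yawx 81.2 F [0.3 2.  1.4] open -0.004
travel [-0.197  0.001  0.006] dr [-0.    -0.002 -0.003]
```

View pics/s2.png

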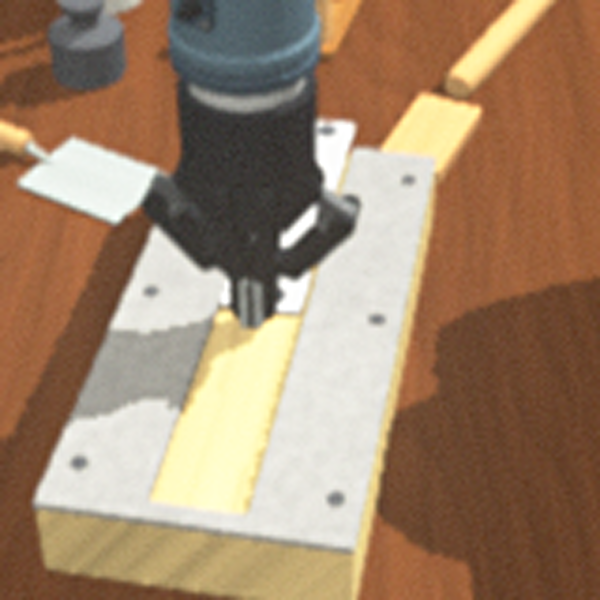

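The picture shows the bar's front end about 3 cm past the open end (front-right corner at crop (356,122), rear at (290,313)), straight in the track. It needs about 3 cm more.

```bash
python3 -m handwheel '[{"travel":[-0.05,0,0.006],"dr":[0,0,-0.003]},{"travel":[-0.05,0,0],"dr":[0,0,0]},{"travel":[-0.05,0,0],"dr":[0,0,0]},{"travel":[-0.04,0,0],"dr":[0,0,0]},{"travel":[-0.03,0,0],"dr":[0,0,0]},{"travel":[-0.015,0,0],"dr":[0,0,0]},{"travel":[0,0,0],"dr":[0,0,0]}]'
python3 st.py .530 .1324 .052 81.3
```

```text
time_s: 4.67
eef_pos: [0.529, 0.1272, 0.0529]
eef_rot: [-0.001, 0.758, 0.652, 0.002]
wrist_force: [-0.5, 2.0, 1.5]
opening: 0.003
t 4.67 pos [0.529  0.1272 0.0529] yawx 81.4 F [-0.5  2.   1.5] open 0.003
travel [0.035 0.001 0.006] dr [ 0.001 -0.009  0.003]
```

```bash
python3 -m handwheel '[{"travel":[0.05,0,0],"dr":[0,0,0]},{"travel":[0.05,0,-0.02],"dr":[0,0,0]},{"travel":[0,0,-0.2],"dr":[0,0,0]},{"travel":[0,0,-0.2],"dr":[0,0,0]},{"travel":[0,0,-0.2],"dr":[0,0,0]},{"travel":[0,0,-0.1],"dr":[0,0,0]},{"travel":[0,0,0],"dr":[0,0,0]}]' 1
python3 st.py .5033 -.0514 .15 81.3
python3 - <<'E'
from h import *; import cv2
c=viewer.get_calibration("side"); im=viewer.camera("side"); cv2.imwrite("pics/s3.png",cv2.resize(im[130:280,235:395,::-1],None,fx=4,fy=4,interpolation=cv2.INTER_CUBIC))
E
```

```text
time_s: 5.25
eef_pos: [0.5296, 0.1445, 0.1628]
eef_rot: [-0.002, 0.758, 0.653, -0.002]
wrist_force: [0.6, -0.3, 0.0]
opening: 0.972
t 5.25 pos [0.5296 0.1445 0.1628] yawx 81.48 F [ 0.6 -0.3  0. ] open 0.972
travel [-1.318  0.021  0.085] dr [-0.011 -0.001  0.006]
```

View pics/s3.png

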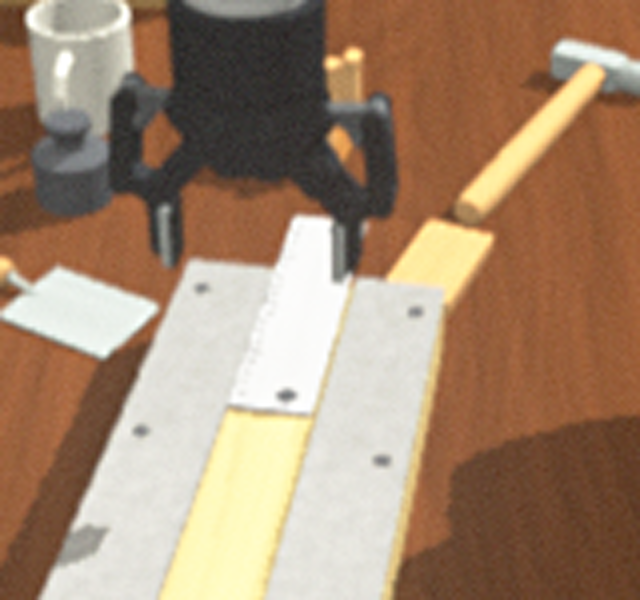

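The bar lies in the track, overhanging, with its rear edge at crop (228..312,411) and front edge at (295..366,218).

```bash
python3 - <<'E'
from h import *
s=lambda x,y:(x/4+235-.4,y/4+130-.4)
u=np.array([-.151,-.9885]);O=np.array([.5066,-.0168])
for k,v in dict(rl=(229,407),rr=(312,414),fl=(295,216),fr=(367,222)).items():
    p=ray("side",s(*v),.055); d=p[:2]-O; print(k,p.round(4),"along",round(d@u,4),"lat",round(float(d@[u[1],-u[0]]),4))
for k,v in dict(hamend=(470,212),hamhead=(560,70),offcut=(397,280),weight=(70,200),mug=(85,130),spat=(157,308)).items(): print(k,ray("side",s(*v),.01).round(3))
E
python3 -m handwheel '[{"travel":[-0.2,0.003,0],"dr":[0,0,0]},{"travel":[-0.2,0.003,0],"dr":[0,0,0.006]},{"travel":[-0.2,0.003,0],"dr":[0,0,0]},{"travel":[-0.2,0.003,0],"dr":[0,0,0]},{"travel":[-0.2,0.003,0],"dr":[0,0,0]},{"travel":[-0.2,0.003,0],"dr":[0,0,0]},{"travel":[-0.1,0.003,0],"dr":[0,0,0]},{"travel":[0,0,0],"dr":[0,0,0]}]'
python3 st.py .5033 -.0514 .029 81.3
```

```text
rl [0.5521 0.1164 0.055 ] along -0.1386 lat -0.0249
rr [0.5032 0.1216 0.055 ] along -0.1363 lat 0.0242
fl [ 0.5219 -0.0857  0.055 ] along 0.0658 lat -0.0255
fr [ 0.4722 -0.0795  0.055 ] along 0.0672 lat 0.0246
hamend [ 0.395 -0.161  0.01 ]
hamhead [ 0.307 -0.384  0.01 ]
offcut [ 0.451 -0.074  0.01 ]
weight [ 0.695 -0.17   0.01 ]
mug [ 0.699 -0.273  0.01 ]
spat [ 0.615 -0.038  0.01 ]
time_s: 5.97
eef_pos: [0.4973, -0.0511, 0.1498]
eef_rot: [-0.008, 0.756, 0.655, -0.007]
wrist_force: [-0.8, -0.4, 0.6]
opening: 0.994
t 5.97 pos [ 0.4973 -0.0511  0.1498] yawx 81.79 F [-0.8 -0.4  0.6] open 0.994
travel [0.003 0.056 0.804] dr [-0.039 -0.     0.016]
```

```bash
python3 -m handwheel '[{"travel":[0,0.05,0],"dr":[-0.039,0,0.016]},{"travel":[0,0,0.15],"dr":[0,0,0]},{"travel":[0,0,0.15],"dr":[0,0,0]},{"travel":[0,0,0.15],"dr":[0,0,0]},{"travel":[0,0,0],"dr":[0,0,0]}]'
python3 st.py .502 -.0514 .029 81.3
```

```text
time_s: 6.38
eef_pos: [0.5062, -0.0488, 0.0765]
eef_rot: [0.001, 0.759, 0.651, 0.002]
wrist_force: [-1.6, -0.8, -1.5]
opening: 1.003
t 6.38 pos [ 0.5062 -0.0488  0.0765] yawx 81.16 F [-1.6 -0.8 -1.5] open 1.003
travel [-0.022 -0.026  0.317] dr [ 0.006 -0.003 -0.005]
```

```bash
python3 - <<'E'
from h import *; import cv2
print(proj("wrist",np.array([.502,-.0514,.055])),proj("wrist",np.array([.5066,-.0168,.055])))
im=viewer.camera("wrist"); cv2.imwrite("pics/w4.png",im[:,:,::-1])
E
```

```text
[310.86128851 246.68108502] [308.99302375 191.30216714]
```

View pics/w4.png

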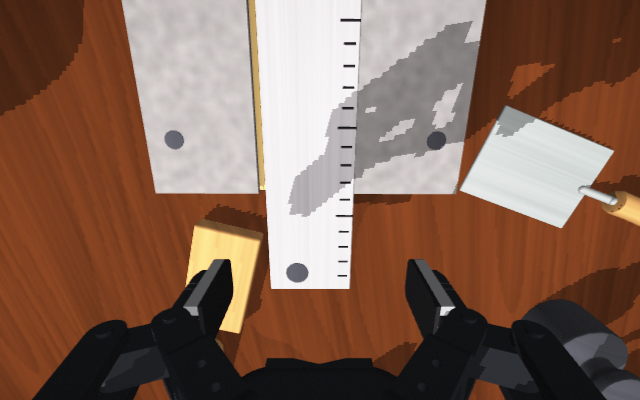

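The wrist picture shows the board end at row 193 (predicted 191) and the overhanging bar at columns 268 to 352. The left finger stands above the offcut (215,270), which is only 15 mm high, so it clears. I descend.

```bash
python3 -m handwheel '[{"travel":[-0.022,-0.026,0],"dr":[0.006,-0.003,0]},{"travel":[0,0,0.1],"dr":[0,0,0]},{"travel":[0,0,0.1],"dr":[0,0,0]},{"travel":[0,0,0.06],"dr":[0,0,0]},{"travel":[0,0,0],"dr":[0,0,0]}]'
python3 st.py .502 -.0514 .030 81.3
```

```text
time_s: 6.85
eef_pos: [0.5072, -0.0503, 0.0436]
eef_rot: [0.005, 0.758, 0.652, 0.003]
wrist_force: [-0.6, -0.7, 0.2]
opening: 1.001
t 6.85 pos [ 0.5072 -0.0503  0.0436] yawx 81.42 F [-0.6 -0.7  0.2] open 1.001
travel [-0.012 -0.034  0.09 ] dr [0.02  0.003 0.004]
```

```bash
python3 -m handwheel '[{"travel":[-0.012,-0.034,0.05],"dr":[0.02,0.003,0]},{"travel":[0,-0.01,0.05],"dr":[0.004,0,0]},{"travel":[0,0,0],"dr":[0,0,0]}]'
python3 st.py .502 -.0514 .030 81.3
```

```text
time_s: 7.1
eef_pos: [0.5017, -0.0514, 0.03]
eef_rot: [0.001, 0.758, 0.653, -0.0]
wrist_force: [-0.1, 0.5, -0.5]
opening: 1.002
t 7.1 pos [ 0.5017 -0.0514  0.03  ] yawx 81.46 F [-0.1  0.5 -0.5] open 1.002
travel [0.    0.002 0.   ] dr [0.002 0.002 0.005]
```

```bash
python3 -m handwheel '[{"travel":[0,0,0],"dr":[0,0,0]},{"travel":[0,0,0],"dr":[0,0,0]},{"travel":[0,0,0],"dr":[0,0,0]},{"travel":[0,0,0],"dr":[0,0,0]},{"travel":[0,0,0],"dr":[0,0,0]},{"travel":[0,0,0],"dr":[0,0,0]},{"travel":[0,0,0],"dr":[0,0,0]},{"travel":[0,0,0],"dr":[0,0,0]}]' -1
python3 st.py .502 -.0514 .030 81.3
python3 -m handwheel '[{"travel":[0,0,-0.03],"dr":[0,0,0]},{"travel":[0,0,-0.05],"dr":[0,0,0]},{"travel":[0,0,-0.05],"dr":[0,0,0]},{"travel":[0,0,0],"dr":[0,0,0]}]'
python3 st.py .502 -.0514 .10 81.3
python3 - <<'E'
from h import *; import cv2
im=viewer.camera("side"); cv2.imwrite("pics/s5.png",cv2.resize(im[110:260,235:395,::-1],None,fx=4,fy=4,interpolation=cv2.INTER_CUBIC))
E
```

```text
time_s: 7.77
eef_pos: [0.5013, -0.0517, 0.0314]
eef_rot: [0.0, 0.758, 0.653, -0.001]
wrist_force: [-0.9, 0.3, 1.5]
opening: 0.564
t 7.77 pos [ 0.5013 -0.0517  0.0314] yawx 81.48 F [-0.9  0.3  1.5] open 0.564
travel [0.003 0.004 0.01 ] dr [-0.     0.003  0.006]
time_s: 8.1
eef_pos: [0.5017, -0.0516, 0.0522]
eef_rot: [0.001, 0.758, 0.653, -0.0]
wrist_force: [0.5, 0.0, -0.2]
opening: 0.566
t 8.1 pos [ 0.5017 -0.0516  0.0522] yawx 81.47 F [ 0.5  0.  -0.2] open 0.566
travel [ 0.002  0.002 -0.319] dr [0.001 0.002 0.006]
```

View pics/s5.png

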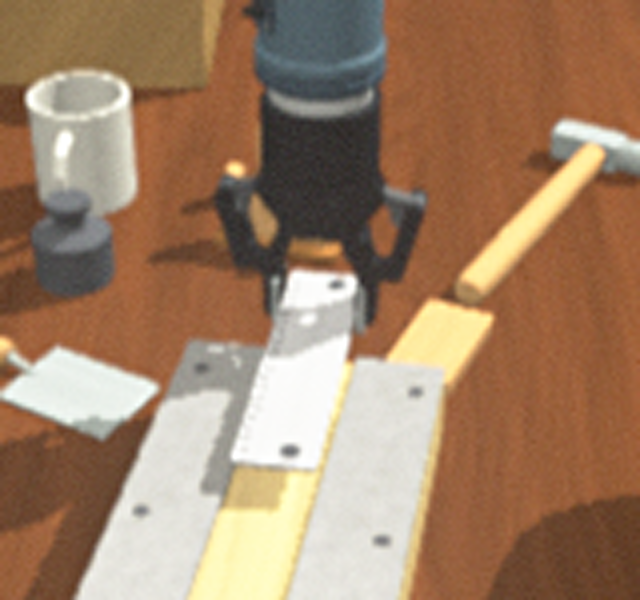

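The bar is pinched and lifted off the track (rear edge at crop (273,465), front at (320,272)). I check droop numerically while lifting further.

```bash
python3 - <<'E'
from h import *
s=lambda x,y:(x/4+235-.4,y/4+110-.4)
for z in(.066,.071,.076):
  r=[ray("side",s(*v),z) for v in((232,461),(315,468))];f=[ray("side",s(*v),.076) for v in((292,271),(358,275))]
  print(z,np.mean(r,0).round(4),"f",np.mean(f,0).round(4),"len",np.linalg.norm(np.mean(r,0)-np.mean(f,0)).round(4),"w",np.linalg.norm(r[0]-r[1]).round(4))
E
python3 -m handwheel '[{"travel":[0,0,-0.08],"dr":[0,0,0]},{"travel":[0,0,-0.1],"dr":[0,0,0]},{"travel":[0,0,-0.1],"dr":[0,0,0]},{"travel":[0,0,-0.1],"dr":[0,0,0]},{"travel":[0,0,-0.05],"dr":[0,0,0]},{"travel":[0,0,0],"dr":[0,0,0]},{"travel":[0,0,0],"dr":[0,0,0]},{"travel":[0,0,0],"dr":[0,0,0]}]'
python3 st.py .513 -.353 .10 75.8
```

```text
0.066 [0.5263 0.1085 0.066 ] f [ 0.5011 -0.083   0.076 ] len 0.1934 w 0.0493
0.071 [0.5258 0.1145 0.071 ] f [ 0.5011 -0.083   0.076 ] len 0.1991 w 0.0488
0.076 [0.5254 0.1204 0.076 ] f [ 0.5011 -0.083   0.076 ] len 0.2049 w 0.0484
time_s: 8.82
eef_pos: [0.5006, -0.0512, 0.118]
eef_rot: [0.0, 0.758, 0.652, -0.0]
wrist_force: [-0.3, -0.4, -1.7]
opening: 0.565
t 8.82 pos [ 0.5006 -0.0512  0.118 ] yawx 81.45 F [-0.3 -0.4 -1.7] open 0.565
travel [-1.977  0.381  0.122] dr [-0.     0.002  0.188]
```

```bash
python3 - <<'E'
from h import *
rb=lambda x,y:((x-480)/4+213-.4,y/4+250-.4)
rc=lambda x,y:((x-480)/5.6+285-.4,(y-280)/5.6+130-.4)
B=[ray("scene",rb(*v),.008) for v in((567,261),(746,187),(514,133))]
C=[ray("side",rc(*v),.008) for v in((721,424),(664,527),(500,505))]
print("scene",np.round(B,4),np.linalg.norm(B[0]-B[1]).round(3),np.linalg.norm(B[0]-B[2]).round(3),"ctr",((B[1]+B[2])/2).round(4))
print("side",np.round(C,4),np.linalg.norm(C[0]-C[1]).round(3),np.linalg.norm(C[1]-C[2]).round(3),"ctr",((C[0]+C[2])/2).round(4))
# two-view cheek tops: where side-derived cheeks at z=.06 fall in the scene crop
for p in([.5563,-.3338,.06],[.4849,-.3184,.06],[.5757,-.2559,.06],[.5047,-.2388,.06]):
    u=proj("scene",np.array(p)); print(((u-[213,250]+.4)*4+[480,0]).round(0))
E
```

```text
scene [[ 0.5603 -0.3449  0.008 ]
 [ 0.5899 -0.2359  0.008 ]
 [ 0.4654 -0.3248  0.008 ]] 0.113 0.097 ctr [ 0.5276 -0.2804  0.008 ]
side [[ 0.4685 -0.3265  0.008 ]
 [ 0.4997 -0.2115  0.008 ]
 [ 0.592  -0.2321  0.008 ]] 0.119 0.095 ctr [ 0.5302 -0.2793  0.008 ]
[565. 203.]
[524. 104.]
[698. 147.]
[654.  53.]
```

```bash
python3 -m handwheel '[{"travel":[-0.1,0.02,0],"dr":[0,0,0.05]},{"travel":[-0.15,0.03,0],"dr":[0,0,0.05]},{"travel":[-0.15,0.03,0],"dr":[0,0,0.05]},{"travel":[-0.15,0.03,0],"dr":[0,0,0.05]},{"travel":[-0.15,0.03,0],"dr":[0,0,0]},{"travel":[-0.15,0.03,0],"dr":[0,0,0]},{"travel":[-0.15,0.03,0],"dr":[0,0,0]},{"travel":[-0.15,0.03,0],"dr":[0,0,0]},{"travel":[-0.15,0.03,0],"dr":[0,0,0]},{"travel":[-0.15,0.03,0],"dr":[0,0,0]},{"travel":[-0.1,0,0],"dr":[0,0,0]},{"travel":[0,0,0],"dr":[0,0,0]}]'
python3 st.py .5114 -.3477 .05 75.2
```

```text
time_s: 9.82
eef_pos: [0.4812, -0.2929, 0.1024]
eef_rot: [-0.01, 0.791, 0.611, -0.004]
wrist_force: [-0.6, -0.1, -1.6]
opening: 0.564
t 9.82 pos [ 0.4812 -0.2929  0.1024] yawx 75.35 F [-0.6 -0.1 -1.6] open 0.564
travel [-0.305  0.294  0.342] dr [-0.037 -0.011  0.005]
```

```bash
python3 -m handwheel '[{"travel":[-0.09,0.09,-0.02],"dr":[-0.037,-0.011,0.005]},{"travel":[-0.09,0.09,0],"dr":[0,0,0]},{"travel":[-0.09,0.09,0],"dr":[0,0,0]},{"travel":[-0.04,0.03,0],"dr":[0,0,0]},{"travel":[0,0,0],"dr":[0,0,0]},{"travel":[0,0,0],"dr":[0,0,0]}]'
python3 st.py .5114 -.3477 .05 75.2
python3 - <<'E'
from h import *; import cv2
np.save("pics/c6.npy",np.array([0]))
c=viewer.get_calibration("wrist"); o=ctrl.get_obs()
im=viewer.camera("wrist"); im2=viewer.camera("side")
cv2.imwrite("pics/w6.png",np.hstack([cv2.resize(im[:,:,::-1],(480,300),interpolation=cv2.INTER_AREA),cv2.resize(im2[100:200,230:335,::-1],(315,300),interpolation=cv2.INTER_CUBIC)]))
ex=np.array([np.cos(np.radians(75.2)),np.sin(np.radians(75.2)),0]);ey=np.array([ex[1],-ex[0],0]);ctr=np.array([.529,-.281,0.06])
for a in(.04,-.04):
  for b in(.0365,-.0365): print(a,b,(proj("wrist",ctr+a*ex+b*ey,c)*.75).round(0),((proj("side",ctr+a*ex+b*ey)-[230,100])*3+[480,0]).round(0))
E
```

```text
time_s: 10.32
eef_pos: [0.5103, -0.3465, 0.097]
eef_rot: [-0.007, 0.793, 0.609, -0.0]
wrist_force: [-0.3, 0.7, -1.4]
opening: 0.568
t 10.32 pos [ 0.5103 -0.3465  0.097 ] yawx 75.08 F [-0.3  0.7 -1.4] open 0.568
travel [-0.008  0.012  0.313] dr [-0.02  -0.015 -0.004]
0.04 0.0365 [291.  35.] [671. 157.]
0.04 -0.0365 [189.  35.] [739. 167.]
-0.04 0.0365 [284. 142.] [695. 122.]
-0.04 -0.0365 [196. 142.] [760. 131.]
```

View pics/w6.png

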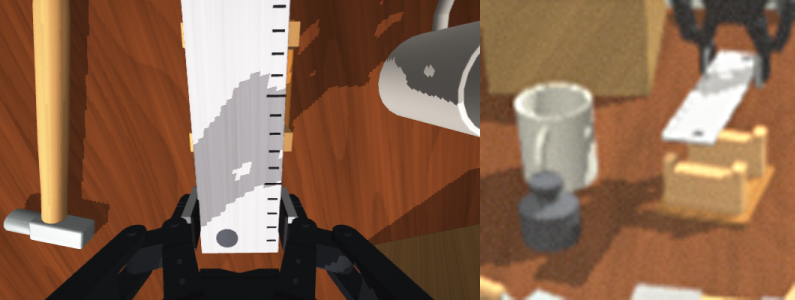

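The wrist picture shows the cheeks at (184,35), (294,33), (193,141) and (288,141), matching my predictions. The bar is centred between them and the mug and hammer are clear. I lower in steps.

```bash
python3 -m handwheel '[{"travel":[-0.008,0.012,0],"dr":[-0.02,-0.015,0]},{"travel":[0,0,0.07],"dr":[0,0,0]},{"travel":[0,0,0.08],"dr":[0,0,0]},{"travel":[0,0,0.07],"dr":[0,0,0]},{"travel":[0,0,0],"dr":[0,0,0]}]'
python3 st.py .5114 -.3477 .0314 75.2
```

```text
time_s: 10.83
eef_pos: [0.5111, -0.3445, 0.0612]
eef_rot: [0.0, 0.792, 0.61, 0.0]
wrist_force: [-0.7, 0.2, -1.9]
opening: 0.568
t 10.83 pos [ 0.5111 -0.3445  0.0612] yawx 75.25 F [-0.7  0.2 -1.9] open 0.568
travel [-0.02   0.007  0.199] dr [0.001 0.001 0.002]
```

```bash
python3 -m handwheel '[{"travel":[-0.02,0.007,0.03],"dr":[0,0,0]},{"travel":[0,0,0.05],"dr":[0,0,0]},{"travel":[0,0,0.05],"dr":[0,0,0]},{"travel":[0,0,0],"dr":[0,0,0]},{"travel":[0,0,0],"dr":[0,0,0]}]'
python3 st.py .5114 -.3477 .0314 75.2
```

```text
time_s: 11.25
eef_pos: [0.5105, -0.3471, 0.0375]
eef_rot: [-0.001, 0.792, 0.61, -0.0]
wrist_force: [-0.0, 0.4, -0.8]
opening: 0.571
t 11.25 pos [ 0.5105 -0.3471  0.0375] yawx 75.24 F [-0.   0.4 -0.8] open 0.571
travel [-0.002  0.007  0.04 ] dr [-0.005 -0.003  0.001]
```

```bash
python3 -m handwheel '[{"travel":[0,0.004,0.015],"dr":[-0.005,-0.003,0]},{"travel":[0,0,0.01],"dr":[0,0,0]},{"travel":[0,0,0.01],"dr":[0,0,0]},{"travel":[0,0,0],"dr":[0,0,0]},{"travel":[0,0,0],"dr":[0,0,0]}]'
python3 st.py .5114 -.3477 .0314 75.2
```

```text
time_s: 11.67
eef_pos: [0.5116, -0.3479, 0.0325]
eef_rot: [0.001, 0.792, 0.61, 0.0]
wrist_force: [0.3, -0.3, -1.5]
opening: 0.566
t 11.67 pos [ 0.5116 -0.3479  0.0325] yawx 75.23 F [ 0.3 -0.3 -1.5] open 0.566
travel [ 0.001 -0.002  0.008] dr [0.004 0.002 0.001]
```

```bash
python3 -m handwheel '[{"travel":[0,0,0.012],"dr":[0,0,0]},{"travel":[0,0,0],"dr":[0,0,0]},{"travel":[0,0,0],"dr":[0,0,0]},{"travel":[0,0,0],"dr":[0,0,0]}]'
python3 st.py .5114 -.3477 .0314 75.2
```

```text
time_s: 12.0
eef_pos: [0.5122, -0.3483, 0.0319]
eef_rot: [0.002, 0.792, 0.61, 0.0]
wrist_force: [-0.7, -0.4, -1.3]
opening: 0.567
t 12.0 pos [ 0.5122 -0.3483  0.0319] yawx 75.25 F [-0.7 -0.4 -1.3] open 0.567
travel [ 0.003 -0.006  0.004] dr [0.006 0.003 0.002]
```

```bash
python3 -m handwheel '[{"travel":[0,-0.004,0.014],"dr":[0.006,0.003,0]},{"travel":[0,0,0.01],"dr":[0,0,0]},{"travel":[0,0,0],"dr":[0,0,0]},{"travel":[0,0,0],"dr":[0,0,0]}]'
python3 st.py .5114 -.3477 .0314 75.2
```

```text
time_s: 12.33
eef_pos: [0.5123, -0.3485, 0.0317]
eef_rot: [0.0, 0.792, 0.611, 0.0]
wrist_force: [0.1, -0.1, -1.4]
opening: 0.561
t 12.33 pos [ 0.5123 -0.3485  0.0317] yawx 75.28 F [ 0.1 -0.1 -1.4] open 0.561
travel [ 0.003 -0.007  0.002] dr [0.001 0.    0.003]
```

```bash
python3 -m handwheel '[{"travel":[0,-0.004,0.02],"dr":[0,0,0]},{"travel":[0,0,0],"dr":[0,0,0]},{"travel":[0,0,0],"dr":[0,0,0]}]'
python3 st.py .5114 -.3477 .0314 75.2
python3 - <<'E'
from h import *; import cv2
im=viewer.camera("side"); cv2.imwrite("pics/s7.png",cv2.resize(im[110:190,270:360,::-1],None,fx=6,fy=6,interpolation=cv2.INTER_CUBIC))
E
```

```text
time_s: 12.58
eef_pos: [0.5126, -0.3488, 0.0315]
eef_rot: [0.001, 0.792, 0.611, 0.0]
wrist_force: [-1.8, 1.1, 2.2]
opening: 0.566
t 12.58 pos [ 0.5126 -0.3488  0.0315] yawx 75.29 F [-1.8  1.1  2.2] open 0.566
travel [ 0.005 -0.01   0.001] dr [0.003 0.001 0.003]
```

View pics/s7.png

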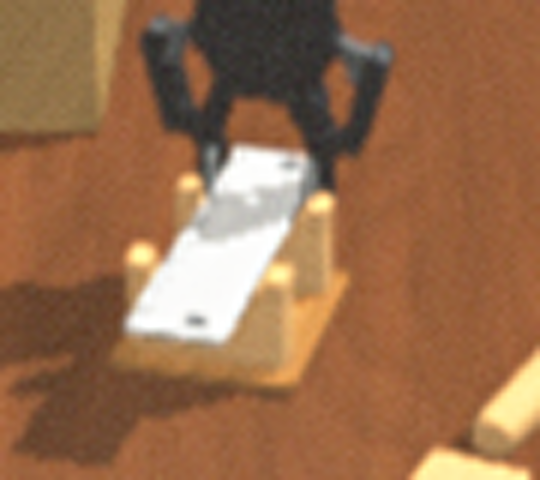

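The bar lies between the cheeks of both bearers, and the force now reads +2 N upward, so it is set down. I release.

```bash
python3 -m handwheel '[{"travel":[0,0,0],"dr":[0,0,0]},{"travel":[0,0,0],"dr":[0,0,0]},{"travel":[0,0,0],"dr":[0,0,0]},{"travel":[0,0,0],"dr":[0,0,0]},{"travel":[0,0,0],"dr":[0,0,0]},{"travel":[0,0,0],"dr":[0,0,0]}]' 1
python3 st.py .5114 -.3477 .2 75.2
python3 -m handwheel '[{"travel":[0,0,-0.04],"dr":[0,0,0]},{"travel":[0,0,-0.1],"dr":[0,0,0]},{"travel":[0,0,-0.1],"dr":[0,0,0]},{"travel":[0,0,-0.2],"dr":[0,0,0]},{"travel":[0,0,-0.2],"dr":[0,0,0]},{"travel":[0,0,-0.2],"dr":[0,0,0]},{"travel":[0,0,-0.1],"dr":[0,0,0]},{"travel":[0,0,0],"dr":[0,0,0]},{"travel":[0,0,0],"dr":[0,0,0]}]'
python3 st.py .5114 -.3477 .2 75.2
python3 - <<'E'
from h import *; import cv2
c=viewer.get_calibration("wrist"); im=viewer.camera("wrist"); cv2.imwrite("pics/w8.png",im[:,:,::-1])
ex=np.array([np.cos(np.radians(75.2)),np.sin(np.radians(75.2)),0]);ey=np.array([ex[1],-ex[0],0]);ctr=np.array([.529,-.281,0.055])
for a in(.1,-.1):
  for b in(.025,-.025): print(a,b,proj("wrist",ctr+a*ex+b*ey,c).round(0))
np.savez("pics/c8.npz",**{k:np.array(v) for k,v in c.items()})
E
```

```text
time_s: 13.13
eef_pos: [0.5127, -0.3491, 0.0299]
eef_rot: [0.001, 0.792, 0.61, 0.001]
wrist_force: [-0.6, -0.1, 0.0]
opening: 0.997
t 13.13 pos [ 0.5127 -0.3491  0.0299] yawx 75.25 F [-0.6 -0.1  0. ] open 0.997
travel [ 0.006 -0.008 -1.134] dr [0.005 0.001 0.002]
time_s: 13.88
eef_pos: [0.5114, -0.3479, 0.1777]
eef_rot: [-0.0, 0.792, 0.61, 0.0]
wrist_force: [-0.0, -0.6, -0.4]
opening: 0.996
t 13.88 pos [ 0.5114 -0.3479  0.1777] yawx 75.24 F [-0.  -0.6 -0.4] open 0.996
travel [ 0.002 -0.    -0.148] dr [-0.001 -0.002  0.001]
0.1 0.025 [352. -28.]
0.1 -0.025 [283. -28.]
-0.1 0.025 [344. 223.]
-0.1 -0.025 [291. 223.]
```

View pics/w8.png

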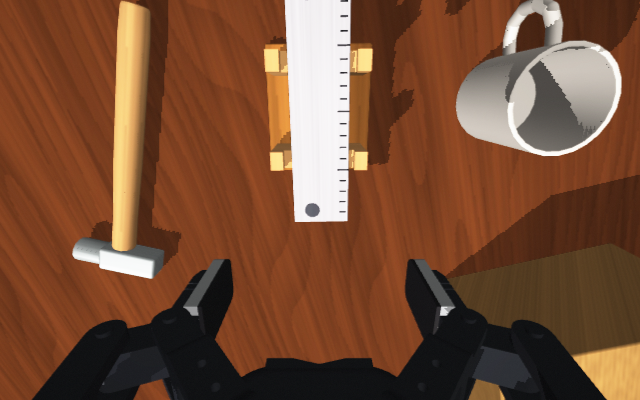

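The bar lies between the cheeks, with its near end at row 221 (predicted 223) and columns 296 to 348. I make one numeric check of the centring.

```bash
python3 - <<'E'
from h import *
z=np.load("pics/c8.npz");c={k:z[k] for k in z}
r=lambda u,v,h:ray("wrist",(u,v),h,c)[:2]
# cheek tops (nearest faces' top outlines): near L/R, far L/R centres
nl,nr,fl,fr=r(277.5,159,.06),r(361,159,.06),r(272,57,.06),r(365,57,.06)
ctr=(nl+nr+fl+fr)/4; ex=(fl+fr-nl-nr);print("bearer gap",np.linalg.norm(ex)/2,"cheeks",np.linalg.norm(nl-nr),np.linalg.norm(fl-fr)); ex/=np.linalg.norm(ex); ey=np.array([ex[1],-ex[0]])
e=(r(296,221.5,.055)+r(348.5,221.5,.055))/2; m=(r(286.5,0,.055)+r(351,0,.055))/2; d=(m-e)/np.linalg.norm(m-e)
b=e+.1*d-ctr; print("width",np.linalg.norm(r(296,221.5,.055)-r(348.5,221.5,.055)),"ctr",ctr,"x",b@ex,"y",b@ey,"ang",np.degrees(np.arcsin(d@ey)))
E
```

```text
bearer gap 0.08041114273676314 cheeks 0.07223769358773333 0.07254238788857954
width 0.049607715216703624 ctr [ 0.53062413 -0.27925649] x -0.0009082585420039243 y 0.0013539844269442338 ang -0.60093411773176
```

The measured sizes agree with the description (bearer gap 80.4 mm, bar width 49.6 mm), and all the errors are well inside the limits.

```bash
python3 -c "
from bench import ctrl; print(ctrl.hand_in())"
```

```text
the job is handed in; nothing more can be done
None
```

I slid the straightedge along the track until about 65 mm stuck out over the open end. I then pinched it by its long edges, lifted it off level, lowered it onto the rests, let go and backed the arm away. I handed the job in at about 14 s of the 56 s allowed; no verdict was reported.

**Last checks:**
- **Position:** in the wrist picture the straightedge is about 1 mm off centre both lengthways and sideways, and turned 0.6° from the line of the rests.
- **Set down:** the wrist force read about +2 N upward before release and about zero afterwards. In the picture after release the bar lies on both bearers between the cheeks. I did not measure its height or level again after letting go.
- **Bystanders:** the hammer and mug were clear in the last picture. I did not measure any bystander again at the end. The arm met no notable force along the way.

**Disagreement:** an early side-view reading of the cheek tops put the rests about 7 mm from where the other readings did. I used the others, and the wrist pictures agreed with them to about 2 mm.

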